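# Gauge the depth of a tilted blind bore

## Task

Measure how deep the blind bore in the tilted aluminium block is with the depth gauge hanging on the fork stand: lower the rod into the bore until it gently but firmly bottoms out, with the brass stop pushed up the rod by the block's face, and hold it there for a good half second. Then draw the gauge out and hang it back on the fork upright, with the stop still showing the measured depth; leave the other things on the bench alone.

Things in the scene. Friction and masses are not known exactly. Their poses are not given: they have to be found in the camera images.
- depth_gauge: loose depth gauge, 0.15 kg, hangs on the fork at first. Origin: centre of the underside of its head; z along the rod, up to the head. Head: black, 22 (x) x 30 (y) mm, 46 mm up from the origin, to be gripped across its 30 mm. Rod: 8 mm diameter, 90 mm down from the origin, tapered to 5 mm over its last 2 mm. On it a brass stop, 25 mm diameter, 13 mm high.
- stop (a joint): where the brass stop is on the rod: distance (m) from the rod's tip to the stop's underside, 0.010 to 0.018 at the start, travel 0 to 0.066. Stiff: about 4 N slides it, and it stays where it is left. With the tip on the bottom of the bore and the stop on the block's face it reads the bore's depth.
- stop_face (a point): centre of the underside of the brass stop; z along the rod towards the head
- bore_mouth (a point): centre of the bore's mouth, on the top face (66 x 76 mm) of the fixed aluminium block, 70 mm thick. z points out of the bore along its axis, 30 degrees from vertical, leaning to the -x side of the sine table; y is level. The bore is 13 mm in diameter with a flat bottom; its bottom (bore_floor in the rules) is hidden, 35 to 55 mm deep.
- sine_table: fixed steel table 135 x 110 mm that carries the tilted block; origin under its centre on the bench, z up, its low side towards -x. Between this table and the gauge stand a white lamp housing with two arching light guides stands at the back: its front is at about x 0.58, and the guides sweep to the right at x above 0.55 m, up to 0.35 m high; carry things past in front of them
- gauge_stand: fixed fork stand; dark base 125 (x) x 100 (y) mm, origin on the bench below fork_seat, z up; its post stands 60 mm on the +x side and ends level with the prongs. The gauge comes off by lifting it 5 mm or more and sliding it out along -x; the stop is wider than the slot and cannot pass up through it.
- fork_seat (a point): point in the fork's slot, 125 mm above the bench, level with the top of the prongs, where the gauge's origin rests when it hangs. Axes as the stand: the slot is 12 mm wide along x, open only to -x, where the two prongs (8 mm thick, 11 mm wide) end 19 mm from this point, each with a 3 mm high lip.
- caliper: bystander to be left alone: digital caliper, 220 x 70 x 15 mm; origin at the centre of its underside
- petri_1: bystander to be left alone: petri dish, 58 mm across, 14 mm high; origin at the centre of its underside
- loupe: bystander to be left alone: black eye loupe, 35 mm across, 40 mm high; origin at the centre of its underside
- slide_box: bystander to be left alone: blue slide box, 33 x 84 x 32 mm; origin at the centre of its underside
- note_pad: bystander to be left alone: yellow pad of notes, 62 x 62 x 16 mm; origin at the centre of its underside
- tweezers: bystander to be left alone: steel tweezers, 126 mm long; origin at the centre of its underside
- lens_wipes: bystander to be left alone: white box of lens wipes, 36 x 110 x 62 mm; origin at the centre of its underside
- rod_tip (a point): tip of the rod, 90 mm below the gauge's origin; z along the rod towards the head
Mind the look-alikes: they are no part of the job. What is shaped like the sine_table but brown is not meant.

How it is judged:
On the way, in this order (a step that is already met when the one before it is completed fails the run):
1. the gauge is off the stand (distance between depth_gauge and fork_seat above 0.06 m), for 0.1 s.
2. the rod presses on the bottom of the bore with over 2 N while the stop lies on the block's face (within 2 mm), for 0.5 s (z of stop_face in the frame of bore_mouth below 0.002 m and contact force between depth_gauge and bore_floor above 2 N), for 0.5 s.
3. the rod is out of the bore with the stop showing the depth (z of rod_tip in the frame of bore_mouth above 0.005 m and ((height (world z) of bore_floor between 0.062551 and 0.064751 m and value of joint stop between 0.04953 and 0.05433 m) or (height (world z) of bore_floor between 0.064651 and 0.066751 m and value of joint stop between 0.0478 and 0.0526 m) or (height (world z) of bore_floor between 0.066651 and 0.068751 m and value of joint stop between 0.04606 and 0.05086 m) or (height (world z) of bore_floor between 0.068651 and 0.070751 m and value of joint stop between 0.04433 and 0.04913 m) or (height (world z) of bore_floor between 0.070651 and 0.072751 m and value of joint stop between 0.0426 and 0.0474 m) or (height (world z) of bore_floor between 0.072651 and 0.074751 m and value of joint stop between 0.04087 and 0.04567 m) or (height (world z) of bore_floor between 0.074651 and 0.076751 m and value of joint stop between 0.03914 and 0.04394 m) or (height (world z) of bore_floor between 0.076651 and 0.078751 m and value of joint stop between 0.0374 and 0.0422 m) or (height (world z) of bore_floor between 0.078651 and 0.080751 m and value of joint stop between 0.03567 and 0.04047 m))), for 0.1 s.
At the end, for the whole second after the job is handed in: the gauge hangs upright and still in the fork (origin within 10 mm of the fork seat, tilt under 0.12 rad), carried by the stand, and its stop reads the bore's true depth (to 1.5 mm is sure to pass) (distance between depth_gauge and fork_seat below 0.01 m and angle between depth_gauge's own z axis and vertical below 0.12 rad and linear speed of depth_gauge below 0.02 m/s and contact force between depth_gauge and gauge_stand above 0.3 N and ((height (world z) of bore_floor between 0.062551 and 0.064751 m and value of joint stop between 0.04953 and 0.05433 m) or (height (world z) of bore_floor between 0.064651 and 0.066751 m and value of joint stop between 0.0478 and 0.0526 m) or (height (world z) of bore_floor between 0.066651 and 0.068751 m and value of joint stop between 0.04606 and 0.05086 m) or (height (world z) of bore_floor between 0.068651 and 0.070751 m and value of joint stop between 0.04433 and 0.04913 m) or (height (world z) of bore_floor between 0.070651 and 0.072751 m and value of joint stop between 0.0426 and 0.0474 m) or (height (world z) of bore_floor between 0.072651 and 0.074751 m and value of joint stop between 0.04087 and 0.04567 m) or (height (world z) of bore_floor between 0.074651 and 0.076751 m and value of joint stop between 0.03914 and 0.04394 m) or (height (world z) of bore_floor between 0.076651 and 0.078751 m and value of joint stop between 0.0374 and 0.0422 m) or (height (world z) of bore_floor between 0.078651 and 0.080751 m and value of joint stop between 0.03567 and 0.04047 m))); the robot touches nothing.
It fails at once if the rod is rammed into the bottom of the bore with over 45 N (contact force between depth_gauge and bore_floor above 45 N).
It fails at once if a bystander is moved by more than 25 mm (distance of any of caliper, petri_1, loupe, slide_box, note_pad, tweezers, lens_wipes from where it was at the start of the episode above 0.025 m).
It also fails if it takes over 67 s, if anything falls off the work surface, if the arm or the gripper's body presses on something with over 40 N, if the wrist force passes 120 N, or if a joint passes its speed limit or range.

## Robot

A 6-joint arm with a two-finger parallel gripper is mounted at the origin on a cart in front of the work surface, level with it; the furniture and walls round the work are solid. World frame = base frame: x ahead of the robot, y to its left, z up, the work surface at z = 0. Lengths are in m, angles in rad, forces in N, time in s.
With the tool pointing down it reaches from about 0.325 to 0.775 m from the base axis. Payload 9.3 kg.
Tool frame: the origin (TCP) lies between the finger pads; the fingertips stand 11 mm ahead of it and the grasp point (between the pads) lies 8 mm behind it; z points along the fingers, y is the line along which they close (so a half turn about z gives the same grasp; the last joint's range is limited). The gripper opens to 85 mm and grips with 20 to 120 N. Pads are 22 mm wide; open, the fingers measure 114 mm over their backs; the gripper's body (76 mm by 85 mm) begins 54 mm behind the grasp point. The pads swing forward as they close: fully open they stand 13 mm farther back than shut.
Start: joints at [0.948, 0.259, 0.021, 1.334, 0, 1.418], TCP at [0.249, 0.49, 0.242] pointing down, gripper open.
Joint ranges: [-3.04, 3.04], [-0.91, 1.82], [-1.04, 1.36], [-1.92, 1.95], [-1.52, 1.45], [-3.14, 3.14]. Speed limits (rad/s): [2.22, 2.22, 2.79, 3.14, 3.14, 3.14].

## Interface

Orientations are given as [roll, pitch, yaw] about the fixed x, y, z axes, in that order (R = Rz(yaw) Ry(pitch) Rx(roll)).
In Python, from bench import robot, snapshot, camera_info, finish_job, search_frame, spot_point gives the robot as it stands.
- The arm moves only by the tool move_arm, never from a script. Its arguments are lists of equal length, an entry for each row: "twist": the turn, a rotation vector about the tool's x, y, z normalised to -1 to 1, where 1 is 45 degrees, a list of three; "slide": the shift along the tool's x, y, z normalised to -1 to 1, where 1 is 20 cm, a list of three; "claw": the finger opening in mm, from 0 to 85.4. A call has 1 to 12 rows; each row is the pose to reach, as a shift and turn from the pose commanded when the call began, along the tool's axes at that moment; what a row does not reach only later rows make up. A row lasts 1/10 s, in which the tool goes at most 50 mm and 8.59 degrees, less where a joint would pass 70% of its speed; a pose out of reach is approached as far as the arm can. A call with a number of a shift or a turn outside -1 to 1 is refused whole. A call with a gripper value outside its range is refused whole. The fingers move at their own pace and stop on an object; "grip_force" is the grip in N (left out, the last holds). Time passes only in rows, so rows that repeat a pose let the fingers close. It gives the time, the measured TCP pose, the force, the opening and the grip force at its end, in the units of the state.
- robot.sense(): the state, without advancing time (a new reading comes with each control period).
- snapshot(name): name is "side" or "top"; returns the picture (420x560x3 uint8, red, green, blue); there is no depth.
- camera_info(name): a dict with "K" (3x3 intrinsics, pixels), "world_to_cam" (4x4, takes a point from world to camera coordinates). Camera axes: x right, y down, z forward; pixel columns grow to the right and rows downward; lengths in m; the calibration is good to about 2 mm. A picture is of the moment at which its call begins. camera_info takes no time and is no camera call.
- finish_job(): hands the job in; it is judged then, once.
Trained networks look in the newest picture that a camera, given by its name, has taken for a name from the list of things; names that differ only in an ending like _2 or _b are one class to them, and where a whole thing is asked for, a point or a joint stands for the part that bears it (a point fixed in the world has none). Each returns a list of dicts, best first, with "conf" (0 to 1); they miss things now and then, are a little off and sometimes report something else, mostly with a low value. They report only what shows in the picture. A call takes as long as a camera call. They do not tell look-alikes from the thing itself.
- search_frame(target, camera): "extent" ([centre column, centre row, width, height] in pixels, round what is visible of it).
- spot_point(target, camera): "location" ([column, row] in pixels: a listed point, or the origin of a listed thing).
The state is a dict: "clock": time; "qpos": joint angles; "dq": joint speeds; "effort": joint torques, N m; "position": TCP position; "tcp_rot": TCP orientation; "contact_force": force on the tool from outside, world axes, zero at the start; "torque": the same for the moment, N m; "gripper_width": finger opening in m; "grasp_force": force on a finger pad.
Only numpy, scipy, OpenCV 4.12 (cv2) and the standard library are available. Lean on these libraries where they do the work, as an engineer would, in place of code of your own. Each camera call takes 0.05 s, during which the arm holds its last target. There are 200 camera calls.

## Working session

There is one attempt and no reset: what is moved stays moved. The work goes in short steps, Python scripts to look and compute and a tool call to move; the robot and the scene stay as the last step left them, time stands still between calls to the robot, and variables do not carry over. Pictures are saved under pics/ and viewed, at most 10 in all, crops included, and the job is handed in when it is done.

Besides the shell and the picture viewer there is one more tool, called after "Request:" by a JSON object that holds its "op" and its "data", one argument or row to a line. move_arm: Moves the arm, as the interface text tells. Scaled input: -1 to 1 covers 20 cm each way for a shift and 45 degrees each way for a turn. Its arguments: {"type":"object","properties":{"twist":{"type":"array"},"slide":{"type":"array"},"claw":{"type":"array"},"grip_force":{"type":"number"}},"required":["twist","slide","claw"]}

```bash
ls; mkdir -p pics; cat > h.py <<'E'
import numpy as np, cv2
from bench import robot, snapshot, camera_info, search_frame, spot_point
from scipy.spatial.transform import Rotation as R
def save(cam,name):
    im=snapshot(cam); cv2.imwrite(f'pics/{name}.png',im[:,:,::-1]); return im
def P(cam):
    c=camera_info(cam); return np.array(c['K'])@np.array(c['world_to_cam'])[:3]
def proj(cam,X):
    p=P(cam)@np.append(X,1); return p[:2]/p[2]
def tri(a,b):
    A=[]
    for cam,(u,v) in (('side',a),('top',b)):
        M=P(cam); A+= [u*M[2]-M[0], v*M[2]-M[1]]
    A=np.array(A); A/=np.linalg.norm(A[:,:3],axis=1)[:,None]
    x=np.linalg.lstsq(A[:,:3],-A[:,3],rcond=None)[0]
    return x, max(np.linalg.norm(proj('side',x)-a),np.linalg.norm(proj('top',x)-b))
def onz(cam,uv,z):
    M=P(cam);u,v=uv;A=np.array([u*M[2]-M[0],v*M[2]-M[1]])
    return np.linalg.solve(A[:,:2],-A[:,3]-A[:,2]*z)
E
python3 - <<'E'
from h import *
for c in('side','top'):
    save(c,c+'0'); i=camera_info(c); W=np.array(i['world_to_cam']); print(c,'cam pos',np.round(-W[:3,:3].T@W[:3,3],3),'fwd',np.round(W[2,:3],2), 'f',i['K'][0][0])
pts={}
for n in['bore_mouth','fork_seat','depth_gauge','stop_face','rod_tip','sine_table','gauge_stand']:
    for c in('side','top'):
        r=spot_point(n,c); print(n,c,[(np.round(d['location'],1).tolist(),round(d['conf'],2)) for d in r[:4]]); pts[n,c]=r
    if pts[n,'side'] and pts[n,'top']: print('  tri',tri(pts[n,'side'][0]['location'],pts[n,'top'][0]['location']))
print(robot.sense())
E
```

```text
pics
side cam pos [0.589 1.032 0.825] fwd [-0.05 -0.81 -0.59] f 389.77241455151494
top cam pos [0.317 0.049 1.472] fwd [ 0.18 -0.02 -0.98] f 383.3017578556754
bore_mouth side [([306.7, 256.7], 0.83), ([221.0, 284.7], 0.74)]
bore_mouth top [([200.8, 234.1], 0.88), ([180.8, 182.0], 0.72)]
  tri (array([0.48502655, 0.29488872, 0.11691426]), np.float64(1.939790908404633))
fork_seat side [([301.3, 156.4], 0.57)]
fork_seat top [([343.4, 247.6], 0.83)]
  tri (array([ 0.4435337 , -0.21015809,  0.13035209]), np.float64(1.1271166165015452))
depth_gauge side [([300.6, 156.9], 0.5)]
depth_gauge top [([346.1, 245.1], 0.4)]
  tri (array([ 0.44893778, -0.22047003,  0.12351124]), np.float64(0.04203813671194365))
stop_face side [([296.1, 177.8], 0.53), ([299.6, 184.7], 0.49)]
stop_face top []
rod_tip side [([275.9, 157.0], 0.46), ([297.1, 178.3], 0.44)]
rod_tip top [([338.6, 246.2], 0.68)]
  tri (array([ 0.49270602, -0.19925981,  0.12896503]), np.float64(13.605225979733696))
sine_table side [([296.1, 278.4], 0.9), ([217.7, 304.5], 0.72)]
sine_table top [([214.2, 235.0], 0.75), ([197.1, 181.6], 0.68),
[... 302 characters left out ...]
)
{'clock': 0.8, 'qpos': array([ 9.48412035e-01,  2.58590945e-01,  2.15207237e-02,  1.33370451e+00,
       -4.09097838e-06,  1.41826221e+00]), 'dq': array([-6.23004195e-04,  1.01425185e-03, -4.09295014e-04,  2.64823450e-04,
       -8.29522372e-04, -2.29678968e-05]), 'effort': array([-5.65579994e-04, -5.55315828e+01,  3.44717610e+01,  9.96929921e-04,
       -1.76782469e-04, -1.82185590e-05]), 'position': array([0.24898886, 0.49041635, 0.24229181]), 'tcp_rot': array([3.14157193e+00, 7.32542145e-06, 2.67174248e+00]), 'contact_force': array([-0.12556653, -1.48280783, -0.08636361]), 'torque': array([ 0.02266056,  0.0039964 , -0.00507642]), 'grasp_force': 0.0, 'gripper_width': 0.08531622980205754}
```

View pics/side0.png

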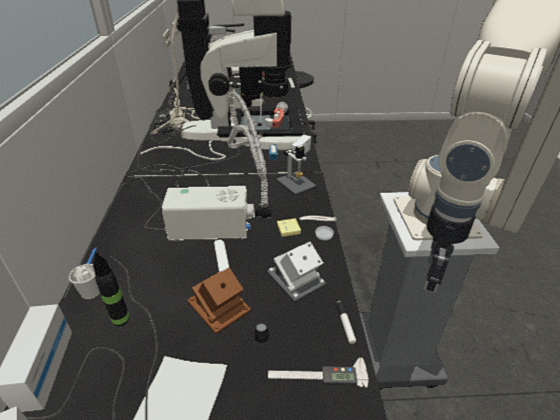

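View pics/top0.png

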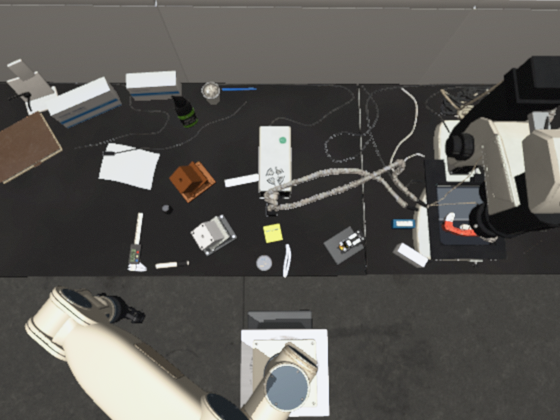

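Side view: the silver table is at (298,268) and its brown twin at (219,297). The gauge on its fork is at (298,165). Top view: silver at (213,235), brown at (190,180), gauge at (348,242). The silver one is the one meant, because the brown one is excluded by the description. I'll confirm it enlarged.

```bash
python3 - <<'E'
import cv2,numpy as np
def crop(n,x,y,w,h):
    im=cv2.imread(f'pics/{n}.png')[y:y+h,x:x+w]; return cv2.resize(im,(400,300),interpolation=cv2.INTER_CUBIC)
a=np.vstack([np.hstack([crop('side0',258,235,80,60),crop('side0',268,132,60,45+15)]),np.hstack([crop('top0',180,210,64,48),crop('top0',316,218,64,48)])])
cv2.imwrite('pics/crop0.png',a)
E
```

```text
(no output)
```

View pics/crop0.png

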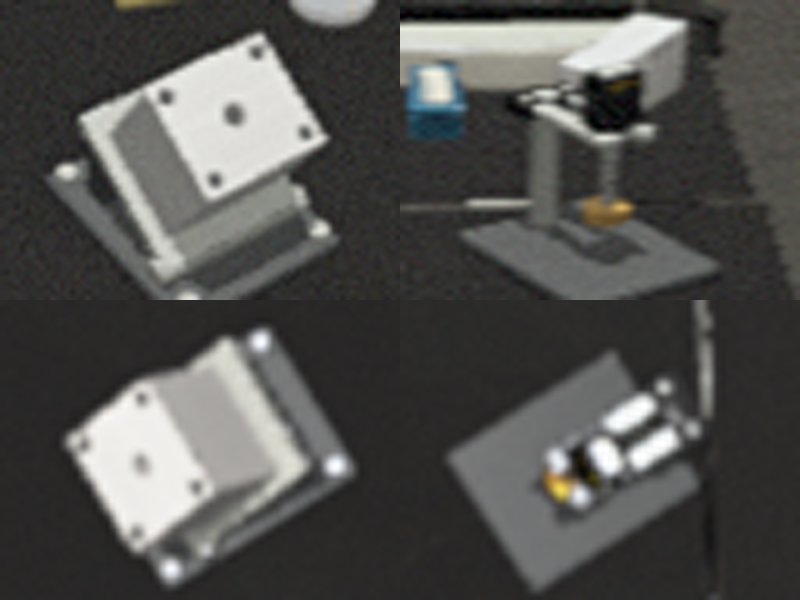

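```bash
cat > fit.py <<'E'
from h import *
from scipy.optimize import least_squares
S=cv2.imread('pics/side0.png')[:,:,::-1].astype(float);T=cv2.imread('pics/top0.png')[:,:,::-1].astype(float)
IM={'side':S,'top':T}
def dark(cam,u,v,r=4):
    for _ in range(3):
        g=IM[cam].mean(2); y0,x0=int(round(v)),int(round(u)); w=g[y0-r:y0+r+1,x0-r:x0+r+1]
        w=np.clip(np.median(w)-12-w,0,None); yy,xx=np.mgrid[y0-r:y0+r+1,x0-r:x0+r+1]
        w=w*(np.hypot(xx-u,yy-v)<r-.5); u,v=(w*xx).sum()/w.sum(),(w*yy).sum()/w.sum()
    return np.array([u,v])
# bore, hi-left.. : crop coords
s0=lambda a,b:(258+a/5-.4,235+b/5-.4); t0=lambda a,b:(180+a/6.25-.42,210+(b-300)/6.25-.42)
side={'b':s0(234,115),'1':s0(166,97),'2':s0(258,47),'3':s0(304,132),'4':s0(215,180)}
# table frame signs: 1,2 at one level edge...
top={'b':t0(141,462),'p':t0(83,442),'q':t0(142,400),'r':t0(196,487),'s':t0(135,535)}
sd={k:dark('side',*v,r=3) for k,v in side.items()}; td={k:dark('top',*v,r=3) for k,v in top.items()}
print({k:(np.round(v,1),np.round(sd[k],1)) for k,v in side.items()});print({k:(np.round(v,1),np.round(td[k],1)) for k,v in top.items()})
# bore frame: x perpendicular to y level, z normal. 
def frame(yaw):
    zt=np.array([-.5,0,np.sqrt(.75)]); Rz=R.from_euler('z',yaw).as_matrix(); z=Rz@zt; y=Rz@[0,1,0]; return np.c_[np.cross(y,z),y,z]
sg={'b':(0,0),'1':(1,-1),'2':(-1,-1),'3':(-1,1),'4':(1,1),'q':(1,1),'r':(1,-1),'s':(-1,-1),'p':(-1,1)}
def assign(p,yaw):pass
def res(p,full=False):
    c=p[:3];F=frame(p[3]);out=[]
    for cam,d in(('side',sd),('top',td)):
        q=[proj(cam,c+F@[sx*p[4],sy*p[5],0]) for sx,sy in((0,0),(1,1),(1,-1),(-1,1),(-1,-1))]
        for k,v in d.items():
            out.append((q[0] if k=='b' else min(q[1:],key=lambda a:np.linalg.norm(a-v)))-v)
    return np.array(out) if full else np.ravel(out)
best=min((least_squares(res,[.485,.295,.117,y,.024,.029],loss='soft_l1') for y in np.radians([-45,-57,-70])),key=lambda r:r.cost)
print(np.round(best.x,4),np.degrees(best.x[3]));print(np.round(res(best.x,1),2))
for x,y in((33,38),(33,-38),(-33,38),(-33,-38)):
    X=best.x[:3]+frame(best.x[3])@[x/1e3,y/1e3,0];print([np.round(proj(c,X),1) for c in('side','top')])
# brass stop
for cam,(x0,x1,y0,y1) in{'side':(270,320,160,195),'top':(330,360,230,260)}.items():
    w=IM[cam][y0:y1,x0:x1]; k=np.clip(w[...,0]-w[...,2]-40,0,None);yy,xx=np.mgrid[y0:y1,x0:x1]
    print(cam,'brass',(k*xx).sum()/k.sum(),(k*yy).sum()/k.sum(),(k>0).sum(),np.where((k>20).any(1))[0]+y0,np.where((k>20).any(0))[0]+x0)
E
python3 fit.py
```

```text
{'b': (array([304.4, 257.6]), array([304.3, 257.5])), '1': (array([290.8, 254. ]), array([290.7, 254. ])), '2': (array([309.2, 244. ]), array([309. , 244.9])), '3': (array([318.4, 261. ]), array([318.6, 261.1])), '4': (array([300.6, 270.6]), array([300.5, 270.5]))}
{'b': (array([202.1, 235.5]), array([202.1, 235.8])), 'p': (array([192.9, 232.3]), array([190., 230.])), 'q': (array([202.3, 225.6]), array([202.2, 225.3])), 'r': (array([210.9, 239.5]), array([210.9, 239.4])), 's': (array([201.2, 247.2]), array([nan, nan]))}fit.py:9: RuntimeWarning: invalid value encountered in scalar divide
  w=w*(np.hypot(xx-u,yy-v)<r-.5); u,v=(w*xx).sum()/w.sum(),(w*yy).sum()/w.sum()
Traceback (most recent call last):
  File "fit.py", line 30, in <module>
    best=min((least_squares(res,[.485,.295,.117,y,.024,.029],loss='soft_l1') for y in np.radians([-45,-57,-70])),key=lambda r:r.cost)
  File "fit.py", line 30, in <genexpr>
    best=min((least_squares(res,[.485,.295,.117,y,.024,.029],loss='soft_l1') for y in np.radians([-45,-57,-70])),key=lambda r:r.cost)
              ~~~~~~~~~~~~~^^^^^^^^^^^^^^^^^^^^^^^^^^^^^^^^^^^^^^^^^^^^^^^^^
ValueError: Residuals are not finite in the initial point.
```

```bash
sed -i "s/^print({k:(np.round(v,1),np.round(sd.*/td['p']=np.array(top['p']);td['s']=np.array(top['s'])/" fit.py; python3 fit.py
```

```text
[ 0.4844  0.2914  0.1093 -1.0127  0.0251  0.0304] -58.021686000410256
[[ 0.43  0.01]
 [-0.05 -0.14]
 [-0.06  0.05]
 [ 0.1   0.02]
 [-0.14  0.09]
 [-0.29  0.14]
 [ 0.08  0.13]
 [ 0.04 -0.22]
 [-0.03  0.05]
 [ 0.29 -0.47]]
[array([286.8, 252.4]), array([202.6, 222.1])]
[array([309.7, 241.4]), array([213.5, 240.2])]
[array([299.6, 274.6]), array([190.4, 231.8])]
[array([322.5, 262.6]), array([201.1, 249.6])]
side brass 298.8255813953488 173.67958656330748 30 [172 173 174 175] [296 297 298 299 300 301 302]
top brass 340.8833138856476 247.31038506417735 17 [246 247 248 249] [339 340 341 342 343]fit.py:9: RuntimeWarning: invalid value encountered in scalar divide
  w=w*(np.hypot(xx-u,yy-v)<r-.5); u,v=(w*xx).sum()/w.sum(),(w*yy).sum()/w.sum()
```

```bash
cat > fit2.py <<'E'
from h import *
from scipy.optimize import least_squares
for z in(.051,.0555,.060):print(z,onz('side',(298.83,173.68),z))
print('head/seat side on .125',onz('side',(301,156.6),.125),'top',onz('top',(344.5,246.5),.125))
t=lambda a,b:(316+(a-400)/6.25-.42,218+(b-300)/6.25-.42)
C=[t(448,455),t(614,350),t(702,490),t(538,590)]
for z in(0,.008,.012):
    q=np.array([onz('top',c,z) for c in C]); e=np.roll(q,-1,0)-q
    print(z,np.round(q,4).tolist(),'len',np.round(np.linalg.norm(e,axis=1),4),'ang',np.round(np.degrees(np.arctan2(e[:,1],e[:,0])),1),'c',q.mean(0))
# prong ends / post ends at z .125
for n,c in{'tipL':(557,457),'tipR':(578,496),'farL':(663,388),'farR':(692,430)}.items():print(n,onz('top',t(*c),.125))
E
python3 fit2.py
```

```text
0.051 [ 0.45285972 -0.22133876]
0.0555 [ 0.45365045 -0.21405411]
0.06 [ 0.45444118 -0.20676946]
head/seat side on .125 [ 0.44742364 -0.21992223] top [ 0.44400134 -0.2143598 ]
0 [[0.4719, -0.1571], [0.5373, -0.2625], [0.4499, -0.3138], [0.3889, -0.2102]] len [0.124  0.1013 0.1201 0.0985] ang [ -58.2 -149.6  120.5   32.6] c [ 0.46198621 -0.23590751]
0.008 [[0.471, -0.156], [0.5361, -0.2608], [0.4492, -0.3118], [0.3885, -0.2088]] len [0.1234 0.1008 0.1195 0.098 ] ang [ -58.2 -149.6  120.5   32.6] c [ 0.46119951 -0.23435629]
0.012 [[0.4706, -0.1554], [0.5355, -0.26], [0.4488, -0.3108], [0.3883, -0.2081]] len [0.123  0.1005 0.1192 0.0977] ang [ -58.2 -149.6  120.5   32.6] c [ 0.46080616 -0.23358068]
tipL [ 0.45748096 -0.20135007]
tipR [ 0.43539322 -0.21250109]
farL [ 0.49672193 -0.26317744]
farR [ 0.4726773  -0.27871252]
```

```bash
python3 - <<'E'
from h import *
t=cv2.imread('pics/top0.png')[228:258,328:368]; s=cv2.imread('pics/side0.png')[138:182,278:318]
cv2.imwrite('pics/crop1.png',np.hstack([cv2.resize(t,(400,300),interpolation=cv2.INTER_NEAREST),cv2.resize(s,(400,440),interpolation=cv2.INTER_NEAREST)[:300]]))
# overlay predictions
yaw=np.radians(-58.5);X=np.array([np.cos(yaw),np.sin(yaw),0]);Y=np.array([-np.sin(yaw),np.cos(yaw),0])
for a in(.416,.420,.424,.428):
    o=a*X+.272*Y; print(a,o[:2].round(4))
    for n,p in{'headtop':(0,0,.171),'seat':(0,0,.125),'stoptop':(0,0,.0625),'stopbot':(0,0,.049),'tips':(-.019,0,.125)}.items(): print('  ',n,*[proj(c,o+p[0]*X+np.array([0,0,p[2]])).round(1) for c in('side','top')])
E
```

```text
0.416 [ 0.4493 -0.2126]
   headtop [301.1 146.3] [346.5 243.7]
   seat [300.7 157.6] [343.9 245. ]
   stoptop [300.1 172.3] [340.7 246.7]
   stopbot [300.  175.3] [340.1 247. ]
   tips [303.8 159.7] [339.5 247.8]
0.42 [ 0.4514 -0.216 ]
   headtop [300.5 145.9] [347.5 243.1]
   seat [300.  157.1] [344.9 244.4]
   stoptop [299.5 171.8] [341.6 246.1]
   stopbot [299.3 174.9] [341.  246.5]
   tips [303.2 159.3] [340.4 247.2]
0.424 [ 0.4535 -0.2194]
   headtop [299.8 145.4] [348.5 242.5]
   seat [299.4 156.7] [345.8 243.8]
   stoptop [298.8 171.3] [342.5 245.5]
   stopbot [298.7 174.4] [341.8 245.9]
   tips [302.5 158.8] [341.4 246.6]
0.428 [ 0.4555 -0.2228]
   headtop [299.1 145. ] [349.4 241.8]
   seat [298.7 156.3] [346.8 243.2]
   stoptop [298.2 170.9] [343.4 245. ]
   stopbot [298.1 173.9] [342.7 245.3]
   tips [301.8 158.4] [342.3 246. ]
```

View pics/crop1.png

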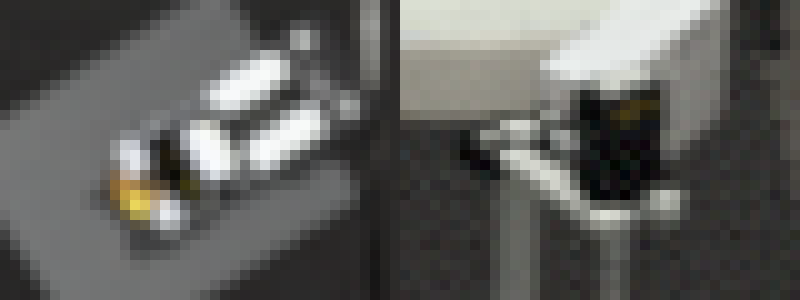

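The head top shows in the top view at about (348.5,242.5) and the prong lips at about (342.5,246). In the side view the head is centred at 299.6. So the seat is about (0.454,-0.220), yaw -58.5°. The silver face's holes fit to under 0.5 px, giving a bore mouth at (0.484,0.291,0.109), yaw -58°.

```bash
cat >> h.py <<'E'
def pose(): 
    s=robot.sense(); return np.array(s['position']),R.from_euler('xyz',s['tcp_rot'])
def Rt(yaw,tilt=0): # tool down with yaw(deg), then turned about tool y by tilt(deg)
    return R.from_euler('xyz',[np.pi,0,np.radians(yaw)])*R.from_euler('y',tilt,degrees=True)
def plan(targets,start=None):
    p,r=start or pose()
    for t,rt in targets:
        while 1:
            s=r.inv().apply(np.array(t)-p)/.2; w=(r.inv()*rt).as_rotvec()/np.radians(45)
            k=max(1,abs(s).max(),abs(w).max()); s,w=s/k,w/k
            n=np.linalg.norm(s)*200/50; m=np.linalg.norm(w)*45/8.59
            print('twist',w.round(4).tolist(),'slide',s.round(4).tolist(),'rows>=',round(max(n,m),1))
            p=p+r.apply(s*.2); r=r*R.from_rotvec(w*np.radians(45))
            if k<=1.0001:break
E
python3 - <<'E'
from h import *
g=Rt(121.5); plan([([.40,.1,.25],g),([.454,-.2203,.25],g),([.454,-.2203,.147],g)])
E
```

```text
twist [0.0, 0.0, 0.4507] slide [-1.0, -0.8983, -0.0248] rows>= 5.4
twist [0.0, 0.0, 0.2511] slide [-0.696, -0.2763, -0.0138] rows>= 3.0
twist [-0.0, 0.0, -0.0] slide [-1.0, -0.4026, -0.0] rows>= 4.3
twist [-0.0, 0.0, 0.0] slide [-0.5066, -0.204, -0.0] rows>= 2.2
twist [0.0, 0.0, 0.0] slide [0.0, 0.0, 0.515] rows>= 2.1
```

Request:
{"op": "move_arm", "data": {
  "twist": [
    [0,0,0.45],
    [0,0,0.45],
    [0,0,0.45],
    [0,0,0.45],
    [0,0,0.45],
    [0,0,0.45],
    [0,0,0.45],
    [0,0,0.45]
  ],
  "slide": [
    [-1,-0.9,-0.025],
    [-1,-0.9,-0.025],
    [-1,-0.9,-0.025],
    [-1,-0.9,-0.025],
    [-1,-0.9,-0.025],
    [-1,-0.9,-0.025],
    [-1,-0.9,-0.025],
    [-1,-0.9,-0.025]
  ],
  "claw": [70,70,70,70,70,70,70,70]
}}

```text
clock: 1.6
position: [0.346, 0.2392, 0.2475]
tcp_rot: [3.141, -0.0, 2.317]
contact_force: [0.0, -0.0, 1.0]
gripper_width: 0.0701
grasp_force: 0.0
```

Request:
{"op": "move_arm", "data": {
  "twist": [
    [0,0,0.25],
    [0,0,0.25],
    [0,0,0.25],
    [0,0,0.25],
    [0,0,0.25],
    [0,0,0.25]
  ],
  "slide": [
    [-0.7,-0.28,-0.014],
    [-0.7,-0.28,-0.014],
    [-0.7,-0.28,-0.014],
    [-0.7,-0.28,-0.014],
    [-0.7,-0.28,-0.014],
    [-0.7,-0.28,-0.014]
  ],
  "claw": [70,70,70,70,70,70]
}}

```text
clock: 2.2
position: [0.3996, 0.0998, 0.25]
tcp_rot: [-3.141, -0.001, 2.124]
contact_force: [-0.4, -0.2, 0.6]
gripper_width: 0.0699
grasp_force: 0.0
```

Request:
{"op": "move_arm", "data": {
  "twist": [
    [0,0,0],
    [0,0,0],
    [0,0,0],
    [0,0,0],
    [0,0,0],
    [0,0,0],
    [0,0,0]
  ],
  "slide": [
    [-1,-0.4,0],
    [-1,-0.4,0],
    [-1,-0.4,0],
    [-1,-0.4,0],
    [-1,-0.4,0],
    [-1,-0.4,0],
    [-1,-0.4,0]
  ],
  "claw": [70,70,70,70,70,70,70]
}}

```text
clock: 2.9
position: [0.4365, -0.1119, 0.2499]
tcp_rot: [-3.142, -0.001, 2.124]
contact_force: [0.1, 0.4, 0.0]
gripper_width: 0.07
grasp_force: 0.0
```

```bash
python3 - <<'E'
from h import *
g=Rt(121.5); s=robot.sense(); print(s['clock'],s['position'],np.degrees(s['tcp_rot']),s['qpos'],s['gripper_width']); plan([([.454,-.2203,.23],g),([.454,-.2203,.147],g)])
E
```

```text
2.9 [ 0.4365242  -0.11194652  0.2499283 ] [-1.79995678e+02 -5.38630563e-02  1.21674499e+02] [-4.37920081e-01  8.68518731e-02 -1.74621657e-01  1.31015046e+00
  4.52136758e-04  5.80051728e-01] 0.06997178070203784
twist [-0.0001, -0.0012, 0.0039] slide [-0.507, -0.2101, 0.0992] rows>= 2.2
twist [-0.0, -0.0, -0.0] slide [-0.0, -0.0, 0.415] rows>= 1.7
```

Request:
{"op": "move_arm", "data": {
  "twist": [
    [0,0,0.004],
    [0,0,0.004],
    [0,0,0.004],
    [0,0,0.004],
    [0,0,0.004],
    [0,0,0.004]
  ],
  "slide": [
    [-0.507,-0.21,0.1],
    [-0.507,-0.21,0.1],
    [-0.507,-0.21,0.1],
    [-0.507,-0.21,0.1],
    [-0.507,-0.21,0.1],
    [-0.507,-0.21,0.1]
  ],
  "claw": [70,70,70,70,70,70]
}}

```text
clock: 3.5
position: [0.454, -0.2201, 0.2307]
tcp_rot: [3.141, 0.0, 2.121]
contact_force: [0.1, 0.7, -0.4]
gripper_width: 0.0703
grasp_force: 0.0
```

```bash
python3 - <<'E'
from h import *
p,r=pose(); print(p)
im=save('side','side1'); im2=save('top','top1')
a=cv2.resize(im[105:195,260:340],(400,450),interpolation=cv2.INTER_CUBIC);b=cv2.resize(im2[210:270,310:370],(400,400),interpolation=cv2.INTER_CUBIC)
o=np.zeros((450,800,3),np.uint8);o[:,:400]=a;o[:400,400:]=b;cv2.imwrite('pics/c1.png',o[:,:,::-1])
g=Rt(121.5);plan([([.454,-.2203,.147],g)])
E
```

```text
[ 0.45397815 -0.22007879  0.23068472]
twist [0.0006, 0.001, 0.0002] slide [0.0015, 0.0006, 0.4185] rows>= 1.7
```

View pics/c1.png

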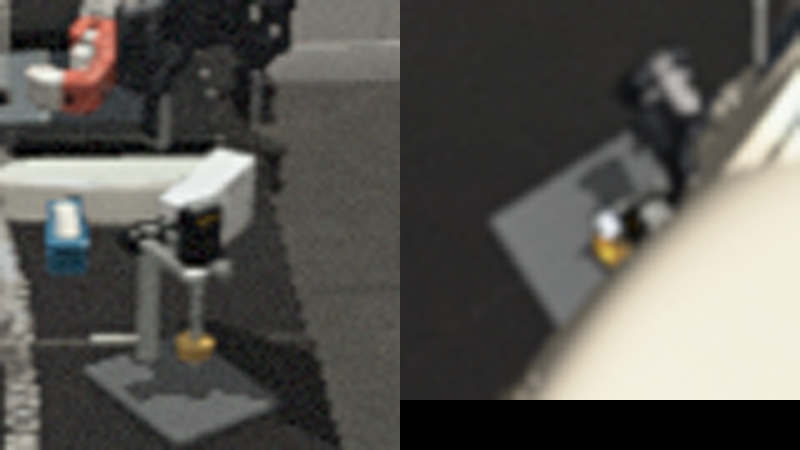

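The side crop shows the gauge hanging under the gripper, which is just above it at about (300,125). Descending to the grip.

Request:
{"op": "move_arm", "data": {
  "twist": [
    [0,0,0],
    [0,0,0],
    [0,0,0],
    [0,0,0],
    [0,0,0]
  ],
  "slide": [
    [0,0,0.2],
    [0,0,0.3],
    [0,0,0.36],
    [0,0,0.42],
    [0,0,0.42]
  ],
  "claw": [70,70,70,70,70]
}}

```text
clock: 4.1
position: [0.4536, -0.2216, 0.1453]
tcp_rot: [-3.141, -0.001, 2.119]
contact_force: [-0.2, -0.5, 1.3]
gripper_width: 0.07
grasp_force: 0.0
```

Request:
{"op": "move_arm", "data": {
  "twist": [
    [0,0,0],
    [0,0,0],
    [0,0,0],
    [0,0,0],
    [0,0,0],
    [0,0,0],
    [0,0,0],
    [0,0,0]
  ],
  "slide": [
    [0,0,0],
    [0,0,0],
    [0,0,0],
    [0,0,0],
    [0,0,0],
    [0,0,0],
    [0,0,0],
    [0,0,0]
  ],
  "claw": [40,34,28,20,20,20,20,20],
  "grip_force": 60
}}

```text
clock: 4.9
position: [0.4544, -0.2223, 0.1471]
tcp_rot: [3.141, 0.002, 2.119]
contact_force: [-1.3, 2.0, 5.7]
gripper_width: 0.0293
grasp_force: 58.9
```

```bash
python3 - <<'E'
from h import *
s=robot.sense(); print(s['position'],np.degrees(s['tcp_rot']),s['contact_force'],s['torque'],s['gripper_width'],s['grasp_force'])
im=save('side','side2')
for n in('rod_tip','stop_face','depth_gauge'):print(n,[(np.round(d['location'],1),round(d['conf'],2)) for d in spot_point(n,'side')[:2]])
k=im.astype(float);k=k[160:185,280:315];k=np.clip(k[...,0]-k[...,2]-40,0,None);yy,xx=np.mgrid[160:185,280:315];print((k*xx).sum()/k.sum(),(k*yy).sum()/k.sum())
E
```

```text
[ 0.45436972 -0.22229403  0.14707682] [1.79943821e+02 9.98220263e-02 1.21402437e+02] [-1.29464266  2.02243747  5.66356917] [ 0.21925829 -0.02209297  0.05631952] 0.029261118561182787 58.92327547073364
rod_tip [(array([297.7, 178. ]), 0.69), (array([299.7, 172.9]), 0.46)]
stop_face [(array([297.1, 175. ]), 0.41)]
depth_gauge [(array([300.5, 155.3]), 0.61), (array([317. , 372.8]), 0.27)]
299.09379310344826 173.53241379310344
```

Request:
{"op": "move_arm", "data": {
  "twist": [
    [0,0,0],
    [0,0,0],
    [0,0,0],
    [0,0,0],
    [0,0,0],
    [0,0,0],
    [0,0,0],
    [0,0,0]
  ],
  "slide": [
    [0,0,-0.05],
    [0,0,-0.075],
    [0,0,-0.075],
    [0.15,0,-0.075],
    [0.3,0,-0.075],
    [0.4,0,-0.075],
    [0.4,0,-0.075],
    [0.4,0,-0.075]
  ],
  "claw": [20,20,20,20,20,20,20,20]
}}

```text
clock: 5.9
position: [0.4122, -0.1539, 0.1614]
tcp_rot: [-3.141, 0.001, 2.119]
contact_force: [0.1, -0.4, -1.4]
gripper_width: 0.0292
grasp_force: 59.7
```

```bash
python3 - <<'E'
from h import *
from fit import frame
s=robot.sense(); print(s['position'],np.degrees(s['tcp_rot']),s['contact_force'],s['gripper_width'])
c=np.array([.4844,.2914,.1093]);n=frame(np.radians(-58))[:,2];print(n)
# tool origin when rod tip is h above mouth: tip is 90+22+? below TCP along tool z
L=.147-.035
b=Rt(122,-30);print('tool z',b.as_matrix()[:,2])
hov=c+n*(L+.03)
print(hov); plan([([.39,-.05,.26],Rt(121.5)),([.38,.2,.26],b),(hov,b)])
E
```

```text
[ 0.4844  0.2914  0.1093 -1.0127  0.0251  0.0304] -58.021686000410256
[[ 0.43  0.01]
 [-0.05 -0.14]
 [-0.06  0.05]
 [ 0.1   0.02]
 [-0.14  0.09]
 [-0.29  0.14]
 [ 0.08  0.13]
 [ 0.04 -0.22]
 [-0.03  0.05]
 [ 0.29 -0.47]]
[array([286.8, 252.4]), array([202.6, 222.1])]
[array([309.7, 241.4]), array([213.5, 240.2])]
[array([299.6, 274.6]), array([190.4, 231.8])]
[array([322.5, 262.6]), array([201.1, 249.6])]
side brass 298.8255813953488 173.67958656330748 30 [172 173 174 175] [296 297 298 299 300 301 302]
top brass 340.8833138856476 247.31038506417735 17 [246 247 248 249] [339 340 341 342 343]
[ 0.4122235  -0.15389181  0.16135596] [-1.79991532e+02  5.61144500e-02  1.21428251e+02] [ 0.14718307 -0.44486355 -1.41081325] 0.029154966959396834
[-0.26495963  0.42402405  0.8660254 ]
tool z [ 0.26495963 -0.42402405 -0.8660254 ]
[0.44677573 0.35161141 0.23227561]
twist [-0.0002, 0.0012, -0.0016] slide [0.5007, 0.176, -0.4937] rows>= 2.9
twist [-0.0027, -0.6105, -0.0099] slide [1.0, 0.5591, 0.0] rows>= 4.6
twist [-0.0002, -0.0561, -0.0009] slide [0.0812, 0.0521, -0.0422] rows>= 0.4
twist [-0.0, 0.0, 0.0] slide [0.4728, 0.6849, -0.1129] rows>= 3.4fit.py:9: RuntimeWarning: invalid value encountered in scalar divide
  w=w*(np.hypot(xx-u,yy-v)<r-.5); u,v=(w*xx).sum()/w.sum(),(w*yy).sum()/w.sum()
```

Request:
{"op": "move_arm", "data": {
  "twist": [
    [0,0,0],
    [0,0,0],
    [0,0,0],
    [0,0,0],
    [0,0,0]
  ],
  "slide": [
    [0.5,0.176,-0.5],
    [0.5,0.176,-0.5],
    [0.5,0.176,-0.5],
    [0.5,0.176,-0.5],
    [0.5,0.176,-0.5]
  ],
  "claw": [20,20,20,20,20]
}}

```text
clock: 6.4
position: [0.3908, -0.0503, 0.2615]
tcp_rot: [3.141, 0.002, 2.12]
contact_force: [-0.3, -0.4, -2.3]
gripper_width: 0.0293
grasp_force: 60.2
```

Request:
{"op": "move_arm", "data": {
  "twist": [
    [0,-0.667,-0.01],
    [0,-0.667,-0.01],
    [0,-0.667,-0.01],
    [0,-0.667,-0.01],
    [0,-0.667,-0.01],
    [0,-0.667,-0.01],
    [0,-0.667,-0.01],
    [0,-0.667,-0.01],
    [0,-0.667,-0.01]
  ],
  "slide": [
    [1,0.6,0],
    [1,0.6,0],
    [1,0.6,0],
    [1,0.6,0],
    [1,0.6,0],
    [1,0.6,0],
    [1,0.6,0],
    [1,0.6,0],
    [1,0.6,0]
  ],
  "claw": [20,20,20,20,20,20,20,20,20]
}}

```text
clock: 7.3
position: [0.3888, 0.1822, 0.26]
tcp_rot: [-3.136, 0.524, 2.128]
contact_force: [0.6, -0.0, -1.3]
gripper_width: 0.029
grasp_force: 60.1
```

```bash
sed -i '/^print\|^for x,y/d;/^    X=best/d' fit.py; cat > go.py <<'E'
from h import *
from scipy.optimize import minimize
import sys
yaw=np.radians(-58.02);Rz=R.from_euler('z',yaw).as_matrix();n=Rz@[-.5,0,.75**.5];c=np.array([.4844,.2914,.1093]);L=.112
b=Rt(121.98,-30)
def st():
    s=robot.sense();print(round(s['clock'],2),s['position'].round(4),np.degrees(s['tcp_rot']).round(2),'F',s['contact_force'].round(1),'q',s['qpos'].round(2),'w',round(s['gripper_width'],4));
    p,r=pose();tip=p+r.apply([0,0,L]);d=tip-c;xb=np.cross(Rz@[0,1,0],n);print('tip rel mouth x,y,z mm',(1e3*np.array([d@xb,d@(Rz@[0,1,0]),d@n])).round(1),'tiltdiff deg',np.degrees((r.inv()*b).as_rotvec()).round(2))
E
python3 - <<'E'
from go import *
st(); plan([(c+n*(L+.03),b)])
E
```

```text
7.3 [0.3888 0.1822 0.26  ] [-179.7    30.02  121.93] F [ 0.6 -0.  -1.3] q [ 0.57  0.08 -0.26  1.25 -0.52  1.59] w 0.029
tip rel mouth x,y,z mm [ 111.8 -139.6   -2.5] tiltdiff deg [-0.33  0.02 -0.05]
twist [-0.0073, 0.0004, -0.0011] slide [0.5592, 0.6933, -0.1664] rows>= 3.6
```

Request:
{"op": "move_arm", "data": {
  "twist": [
    [-0.007,0,0],
    [-0.007,0,0],
    [-0.007,0,0],
    [-0.007,0,0],
    [-0.007,0,0],
    [-0.007,0,0],
    [-0.007,0,0],
    [-0.007,0,0]
  ],
  "slide": [
    [0.1,0.1,-0.166],
    [0.3,0.35,-0.166],
    [0.56,0.693,-0.166],
    [0.56,0.693,-0.166],
    [0.56,0.693,-0.166],
    [0.56,0.693,-0.166],
    [0.56,0.693,-0.166],
    [0.56,0.693,-0.166]
  ],
  "claw": [20,20,20,20,20,20,20,20]
}}

```text
clock: 8.1
position: [0.4464, 0.3511, 0.2349]
tcp_rot: [3.136, 0.524, 2.125]
contact_force: [0.3, 0.2, -1.8]
gripper_width: 0.0294
grasp_force: 60.5
```

```bash
python3 - <<'E'
from go import *
st(); plan([(c+n*(L+.01),b)])
s=save('side','side3');t=save('top','top3')
for cam in('side','top'):
    print(cam,'pred tip',proj(cam,c+n*.03).round(1),'mouth',proj(cam,c).round(1),[(k,[(np.round(d['location'],1),round(d['conf'],2)) for d in spot_point(k,cam)[:2]]) for k in('rod_tip','bore_mouth','stop_face')])
a=cv2.resize(s[205:285,270:350],(400,400),interpolation=cv2.INTER_CUBIC);q=cv2.resize(t[190:270,165:245],(400,400),interpolation=cv2.INTER_CUBIC)
cv2.imwrite('pics/c3.png',np.hstack([a,q])[:,:,::-1])
E
```

```text
8.1 [0.4464 0.3511 0.2349] [179.7   30.   121.73] F [ 0.3  0.2 -1.8] q [ 0.76  0.38  0.08  1.39 -0.51  1.81] w 0.0294
tip rel mouth x,y,z mm [ 1.5 -0.3 32.2] tiltdiff deg [ 0.17 -0.   -0.22]
twist [0.0039, -0.0001, -0.0048] slide [0.0076, 0.0028, 0.1109] rows>= 0.4
side pred tip [308.8 253.5] mouth [304.8 257.5] [('rod_tip', [(array([308.8, 254.3]), 0.58)]), ('bore_mouth', [(array([220.4, 284.4]), 0.96), (array([304.5, 259.6]), 0.7)]), ('stop_face', [(array([310.2, 258.1]), 0.57)])]
top pred tip [196.8 237.3] mouth [201.8 235.9] [('rod_tip', [(array([196. , 240.3]), 0.68), (array([193.6, 238.5]), 0.38)]), ('bore_mouth', [(array([183.2, 177.6]), 0.62), (array([202.6, 235.8]), 0.56)]), ('stop_face', [(array([194. , 242.2]), 0.4)])]
```

View pics/c3.png

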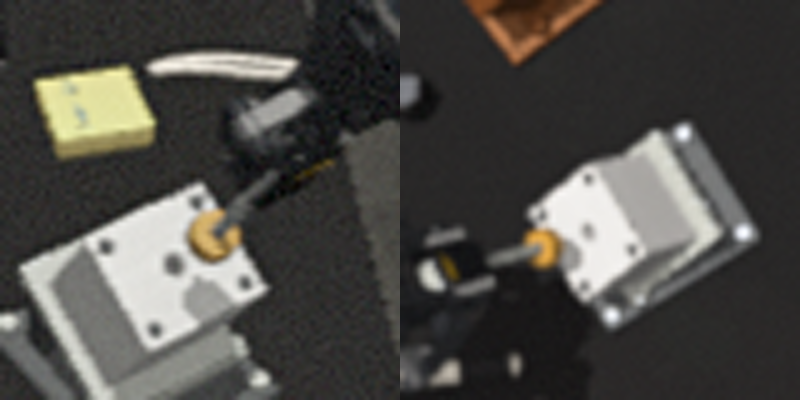

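Side crop: brass stop at (213,235), bore at (175,263). Top crop: stop at (543,250), bore at (588,232). The rod points close to the bore, so I'll measure the offset from the brass outlines relative to the bore in the same pictures.

```bash
cat > brass.py <<'E'
from go import *
from scipy.optimize import least_squares
def hull(cam,pts):
    return cv2.convexHull(np.array([proj(cam,p) for p in pts],np.float32))
def cen(h):
    m=cv2.moments(h);return np.array([m['m10']/m['m00'],m['m01']/m['m00']])
def brassc(cam,im,uv,r=16):
    x0,y0=int(uv[0])-r,int(uv[1])-r;w=im[y0:y0+2*r,x0:x0+2*r].astype(np.float32)
    w=cv2.resize(w,None,fx=8,fy=8,interpolation=cv2.INTER_CUBIC)
    m=((w[...,0]-w[...,2])>0.33*np.maximum(w[...,0],60)).astype(np.uint8)
    k,lab,stt,_=cv2.connectedComponentsWithStats(m); i=1+np.argmax(stt[1:,4]); p=np.argwhere(lab==i)[:,::-1].astype(np.float32)
    h=cv2.convexHull(p);return cen(h)/8-.4375+[x0,y0],cv2.contourArea(h)/64
def measure(tag):
    p,r=pose();A=r.as_matrix();tip=p+A[:,2]*L
    th=np.linspace(0,2*np.pi,40)
    cyl=lambda d,s:[tip+A@np.array([d[0]+.0125*np.cos(t),d[1]+.0125*np.sin(t),-z]) for z in(s,s+.013) for t in th]
    ob={}
    for cam in('side','top'):
        im=cv2.imread(f'pics/{cam}{tag}.png')[:,:,::-1];ob[cam]=brassc(cam,im,proj(cam,tip-A[:,2]*.02))
        print(cam,ob[cam],'pred area',cv2.contourArea(hull(cam,cyl((0,0),.014))),cen(hull(cam,cyl((0,0),.014))))
    f=lambda x:np.concatenate([cen(hull(c_,cyl(x[:2],x[2])))-ob[c_][0] for c_ in ob])
    q=least_squares(f,[0,0,.014],x_scale=.001,diff_step=1e-2);print('tool-frame offset dx,dy, s mm',q.x*1e3,'res',q.fun.round(2))
if __name__=='__main__': measure('3')
E
python3 brass.py
```

```text
side (array([312.60919179, 251.59295274]), 80.84375) pred area 93.67240133835003 [311.95038885 250.54272921]
top (array([192.87842139, 239.2345358 ]), 53.8984375) pred area 50.75236729485914 [192.81124417 238.35918649]Traceback (most recent call last):
  File "brass.py", line 23, in <module>
    if __name__=='__main__': measure('3')
                             ~~~~~~~^^^^^
  File "brass.py", line 22, in measure
    q=least_squares(f,[0,0,.014],x_scale=.001,diff_step=1e-2);print('tool-frame offset dx,dy, s mm',q.x*1e3,'res',q.fun.round(2))
    return func(*args, **kwargs)
    result = trf(vector_fun.fun, vector_fun.jac, x0, f0, J0, lb, ub, ftol, xtol,
                 gtol, max_nfev, x_scale, loss_function, tr_solver,
                 tr_options.copy(), verbose, callback=callback_wrapped)
    return trf_no_bounds(
        fun, jac, x0, f0, J0, ftol, xtol, gtol, max_nfev, x_scale,
        loss_function, tr_solver, tr_options, verbose, callback=callback)
    f_new = fun(x_new)
    self._update_fun()
    ~~~~~~~~~~~~~~~~^^
    self.f = self.fun_wrapped(xp_copy(self.x))
             ~~~~~~~~~~~~~~~~^^^^^^^^^^^^^^^^^
    return np.atleast_1d(self.fun(x))
                         ~~~~~~~~^^^
    return self.f(x, *self.args, **self.kwargs)
           ~~~~~~^^^^^^^^^^^^^^^^^^^^^^^^^^^^^^
  File "brass.py", line 21, in <lambda>
    f=lambda x:np.concatenate([cen(hull(c_,cyl(x[:2],x[2])))-ob[c_][0] for c_ in ob])
                                   ~~~~^^^^^^^^^^^^^^^^^^^^
  File "brass.py", line 4, in hull
    return cv2.convexHull(np.array([proj(cam,p) for p in pts],np.float32))
                                    ~~~~^^^^^^^
  File "h.py", line 9, in proj
    p=P(cam)@np.append(X,1); return p[:2]/p[2]
      ~^^^^^
  File "h.py", line 7, in P
    c=camera_info(cam); return np.array(c['K'])@np.array(c['world_to_cam'])[:3]
ValueError: time passes only in moves, steps and waits
```

```bash
python3 - <<'E'
s=open('h.py').read()
s=s.replace("def P(cam):\n    c=camera_info(cam); return","import functools\n@functools.cache\ndef P(cam):\n    c=camera_info(cam); return")
open('h.py','w').write(s)
b=open('brass.py').read()
b=b.replace("cyl(x[:2],x[2])","cyl(x[:2]/1e3-.01,x[2]/1e3)").replace("[0,0,.014],x_scale=.001,diff_step=1e-2","[10,10,14],diff_step=2e-2").replace("q.x*1e3","q.x-[10,10,0]")
open('brass.py','w').write(b)
E
python3 brass.py; python3 -c "
from go import *
st()"
```

```text
side (array([312.60919179, 251.59295274]), 80.84375) pred area 93.67240133835003 [311.95038885 250.54272921]
top (array([192.87842139, 239.2345358 ]), 53.8984375) pred area 50.75236729485914 [192.81124417 238.35918649]
tool-frame offset dx,dy, s mm [ 2.90304801 -1.65479655 11.65256517] res [ 0.11  0.02  0.03 -0.15]
8.5 [0.446  0.3527 0.2338] [179.79  30.01 121.89] F [-1.   0.9 -1.2] q [ 0.77  0.38  0.08  1.39 -0.51  1.81] w 0.0292
tip rel mouth x,y,z mm [-0.3  0.2 32. ] tiltdiff deg [ 0.16  0.01 -0.08]
```

```bash
python3 - <<'E'
from go import *
import brass
st();save('side','side4');st();save('top','top4');st();brass.measure('4')
save('side','side5');save('top','top5');brass.measure('5');st()
E
```

```text
8.5 [0.446  0.3527 0.2338] [179.79  30.01 121.89] F [-1.   0.9 -1.2] q [ 0.77  0.38  0.08  1.39 -0.51  1.81] w 0.0292
tip rel mouth x,y,z mm [-0.3  0.2 32. ] tiltdiff deg [ 0.16  0.01 -0.08]
8.55 [0.446  0.3528 0.2337] [179.8   30.01 121.9 ] F [-0.3 -0.4 -1. ] q [ 0.77  0.38  0.08  1.39 -0.51  1.81] w 0.0294
tip rel mouth x,y,z mm [-0.5  0.3 31.9] tiltdiff deg [ 0.16  0.01 -0.07]
8.6 [0.446  0.3528 0.2336] [179.81  30.01 121.91] F [ 0.  -0.5 -2.3] q [ 0.77  0.38  0.08  1.39 -0.51  1.81] w 0.0291
tip rel mouth x,y,z mm [-0.5  0.3 31.8] tiltdiff deg [ 0.15  0.01 -0.06]
side (array([312.89151548, 252.35148393]), 79.234375) pred area 93.66630697669461 [311.94670473 250.63572198]
top (array([192.43487928, 239.38621275]), 57.7578125) pred area 50.73619700607378 [192.79060528 238.36310011]
tool-frame offset dx,dy, s mm [ 4.71830422 -1.2437599  11.7964702 ] res [ 0.09  0.01  0.03 -0.12]
side (array([312.84430876, 252.4955002 ]), 76.609375) pred area 93.6629267539829 [311.937214   250.66754001]
top (array([192.43144761, 239.38210253]), 57.65625) pred area 50.73002430261113 [192.78563078 238.35882166]
tool-frame offset dx,dy, s mm [ 4.8950951  -1.15713775 11.51408433] res [ 0.1   0.02  0.03 -0.13]
8.7 [0.4461 0.3528 0.2335] [179.82  30.02 121.91] F [-1.  -0.  -0.7] q [ 0.77  0.38  0.08  1.39 -0.51  1.81] w 0.0292
tip rel mouth x,y,z mm [-0.6  0.3 31.8] tiltdiff deg [ 0.14  0.02 -0.06]
```

Request:
{"op": "move_arm", "data": {
  "twist": [
    [0,0,0],
    [0,0,0],
    [0,0,0],
    [0,0,0],
    [0,0,0],
    [0,0,0],
    [0,0,0],
    [0,0,0]
  ],
  "slide": [
    [-0.0275,0.0045,0.03],
    [-0.0275,0.0045,0.06],
    [-0.0275,0.0045,0.09],
    [-0.0275,0.0045,0.108],
    [-0.0275,0.0045,0.108],
    [-0.0275,0.0045,0.108],
    [-0.0275,0.0045,0.108],
    [-0.0275,0.0045,0.108]
  ],
  "claw": [20,20,20,20,20,20,20,20]
}}

```text
clock: 9.5
position: [0.4552, 0.3402, 0.2178]
tcp_rot: [3.138, 0.524, 2.127]
contact_force: [-0.2, -0.4, -0.7]
gripper_width: 0.029
grasp_force: 60.6
```

```bash
cat > look.py <<'E'
from go import *
import brass,sys
tag=sys.argv[1]
st();S=save('side','side'+tag);T=save('top','top'+tag);st();brass.measure(tag)
def view(im,cam,k=10,r=20):
    u,v=proj(cam,c+n*.008).astype(int);a=im[v-r:v+r,u-r:u+r];a=cv2.resize(a,(400,400),interpolation=cv2.INTER_CUBIC)
    q=((proj(cam,c)-[u-r,v-r]+.5)*k).astype(int);cv2.circle(a,tuple(map(int,q)),3,(255,0,0),1)
    e=((proj(cam,c+n*.08)-[u-r,v-r]+.5)*k).astype(int);cv2.line(a,tuple(map(int,q)),tuple(map(int,e)),(0,255,0),1);return a
cv2.imwrite(f'pics/c{tag}.png',np.hstack([view(S,'side'),view(T,'top')])[:,:,::-1])
E
python3 look.py 6
```

```text
9.5 [0.4552 0.3402 0.2178] [179.79  30.01 121.9 ] F [-0.2 -0.4 -0.7] q [ 0.74  0.38  0.04  1.33 -0.51  1.78] w 0.029
tip rel mouth x,y,z mm [ 5.   1.4 10.4] tiltdiff deg [ 0.16  0.01 -0.07]
9.6 [0.4551 0.3402 0.2177] [179.81  30.01 121.91] F [-0.2 -0.3 -1.1] q [ 0.74  0.38  0.04  1.33 -0.51  1.78] w 0.0293
tip rel mouth x,y,z mm [ 4.9  1.3 10.3] tiltdiff deg [ 0.16  0.01 -0.06]
side (array([307.60249121, 254.20978898]), 66.640625) pred area 90.02510113734752 [307.52066882 251.96361227]
top (array([197.57498719, 237.23825511]), 43.1953125) pred area 49.32019325951114 [197.4112174  236.28407551]
tool-frame offset dx,dy, s mm [ 4.71361775 -0.75637475  7.97314334] res [ 0.26  0.04  0.08 -0.36]
```

View pics/c6.png

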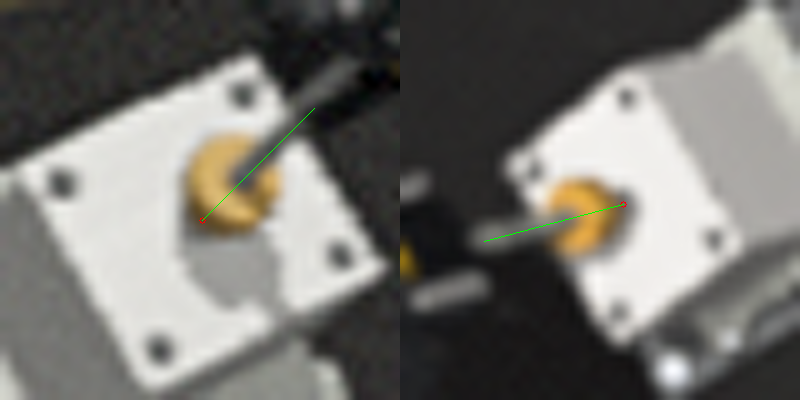

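The overlay shows the rod axis running through the bore mouth within about 1 mm: side, red mark (203,222) on the rod line; top, mark (625,204). Entering gently.

Request:
{"op": "move_arm", "data": {
  "twist": [
    [0,0,0],
    [0,0,0],
    [0,0,0],
    [0,0,0],
    [0,0,0],
    [0,0,0],
    [0,0,0]
  ],
  "slide": [
    [0,0,0.02],
    [0,0,0.035],
    [0,0,0.05],
    [0,0,0.06],
    [0,0,0.07],
    [0,0,0.075],
    [0,0,0.075]
  ],
  "claw": [20,20,20,20,20,20,20]
}}

```text
clock: 10.3
position: [0.4592, 0.3336, 0.2045]
tcp_rot: [3.139, 0.524, 2.127]
contact_force: [0.1, 0.2, -0.7]
gripper_width: 0.0289
grasp_force: 60.6
```

```bash
python3 -c "
from go import *
st();s=robot.sense();print('force along out-axis',s['contact_force']@n)"
```

```text
10.3 [0.4592 0.3336 0.2045] [179.82  30.01 121.89] F [ 0.1  0.2 -0.7] q [ 0.73  0.38  0.    1.29 -0.52  1.77] w 0.0289
tip rel mouth x,y,z mm [ 5.1  1.3 -5. ] tiltdiff deg [ 0.13  0.01 -0.08]
force along out-axis -0.5357350442880735
```

Request:
{"op": "move_arm", "data": {
  "twist": [
    [0,0,0],
    [0,0,0],
    [0,0,0],
    [0,0,0],
    [0,0,0],
    [0,0,0],
    [0,0,0]
  ],
  "slide": [
    [0,0,0.012],
    [0,0,0.024],
    [0,0,0.036],
    [0,0,0.048],
    [0,0,0.06],
    [0,0,0.065],
    [0,0,0.065]
  ],
  "claw": [20,20,20,20,20,20,20]
}}

```text
clock: 11.0
position: [0.4627, 0.3281, 0.1932]
tcp_rot: [3.138, 0.524, 2.127]
contact_force: [0.6, 1.2, -0.1]
gripper_width: 0.0293
grasp_force: 60.8
```

```bash
python3 -c "
from go import *
st();s=robot.sense();f=s['contact_force'];print('axial',f@n,'tool frame F',pose()[1].inv().apply(f),'tau',s['torque'])"
```

```text
11.0 [0.4627 0.3281 0.1932] [179.82  30.02 121.89] F [ 0.6  1.2 -0.1] q [ 0.72  0.38 -0.02  1.25 -0.52  1.75] w 0.0293
tip rel mouth x,y,z mm [  5.    1.4 -18. ] tiltdiff deg [ 0.14  0.02 -0.08]
axial 0.2502299489944099 tool frame F [ 0.66973539  1.08759916 -0.24779785] tau [0.67244918 0.20207179 0.09091257]
```

Request:
{"op": "move_arm", "data": {
  "twist": [
    [0,0,0],
    [0,0,0],
    [0,0,0],
    [0,0,0],
    [0,0,0],
    [0,0,0]
  ],
  "slide": [
    [0,0,0.01],
    [0,0,0.02],
    [0,0,0.03],
    [0,0,0.04],
    [0,0,0.05],
    [0,0,0.05]
  ],
  "claw": [20,20,20,20,20,20]
}}

```text
clock: 11.6
position: [0.4653, 0.3237, 0.1843]
tcp_rot: [3.139, 0.524, 2.128]
contact_force: [0.3, 0.2, -0.4]
gripper_width: 0.0292
grasp_force: 60.8
```

```bash
python3 -c "
from go import *
st();s=robot.sense();f=s['contact_force'];print('axial',f@n,'tool frame F',pose()[1].inv().apply(f),'tau',s['torque'])"; python3 look.py 7
```

```text
11.6 [0.4653 0.3237 0.1843] [179.85  30.02 121.9 ] F [ 0.3  0.2 -0.4] q [ 0.71  0.38 -0.04  1.23 -0.52  1.74] w 0.0292
tip rel mouth x,y,z mm [  5.1   1.2 -28.3] tiltdiff deg [ 0.11  0.02 -0.07]
axial -0.36188664415862704 tool frame F [0.24614065 0.35944687 0.36245789] tau [0.59685651 0.28154001 0.11551249]
11.6 [0.4653 0.3237 0.1843] [179.85  30.02 121.9 ] F [ 0.3  0.2 -0.4] q [ 0.71  0.38 -0.04  1.23 -0.52  1.74] w 0.0292
tip rel mouth x,y,z mm [  5.1   1.2 -28.3] tiltdiff deg [ 0.11  0.02 -0.07]
11.7 [0.4652 0.3237 0.1843] [179.88  30.03 121.91] F [-0.1  0.3 -1. ] q [ 0.71  0.38 -0.04  1.23 -0.52  1.74] w 0.0289
tip rel mouth x,y,z mm [  5.1   1.  -28.3] tiltdiff deg [ 0.09  0.03 -0.06]
side (array([305.31824833, 256.56623067]), 65.1796875) pred area 84.37720100185834 [302.51818182 257.04831544]
top (array([200.82588106, 236.25152349]), 35.46875) pred area 46.71670792961959 [203.89597537 234.62383489]
tool-frame offset dx,dy, s mm [ 4.52910162 -0.74884389 28.02230332] res [ 0.12  0.02  0.04 -0.17]
```

View pics/c7.png

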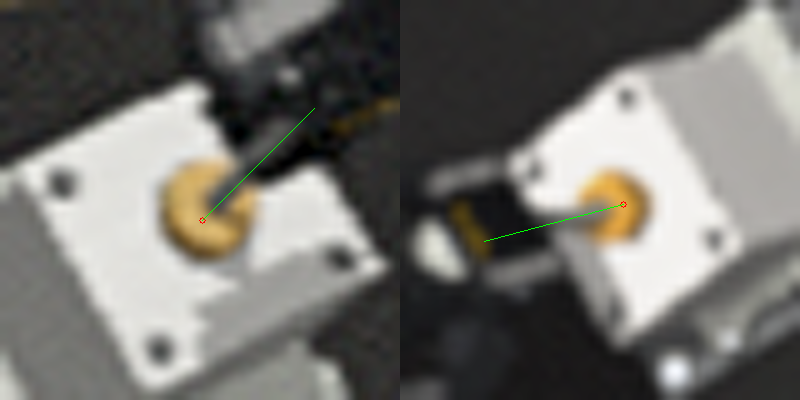

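The brass stop now lies on the face around the bore mark (203,222 / 625,204) and has slid up to about 28 mm. The rod is in the bore, so I'll keep lowering it.

Request:
{"op": "move_arm", "data": {
  "twist": [
    [0,0,0],
    [0,0,0],
    [0,0,0],
    [0,0,0],
    [0,0,0],
    [0,0,0]
  ],
  "slide": [
    [0,0,0.006],
    [0,0,0.012],
    [0,0,0.018],
    [0,0,0.024],
    [0,0,0.03],
    [0,0,0.03]
  ],
  "claw": [20,20,20,20,20,20]
}}

```text
clock: 12.3
position: [0.467, 0.3213, 0.1793]
tcp_rot: [3.139, 0.524, 2.128]
contact_force: [-0.0, 0.5, -1.1]
gripper_width: 0.0293
grasp_force: 60.7
```

Request:
{"op": "move_arm", "data": {
  "twist": [
    [0,0,0],
    [0,0,0],
    [0,0,0]
  ],
  "slide": [
    [0,0,0.005],
    [0,0,0.01],
    [0,0,0.015]
  ],
  "claw": [20,20,20]
}}

```text
clock: 12.6
position: [0.4678, 0.3202, 0.1768]
tcp_rot: [3.138, 0.524, 2.128]
contact_force: [-2.7, 1.2, 2.2]
gripper_width: 0.0291
grasp_force: 61.1
```

Request:
{"op": "move_arm", "data": {
  "twist": [
    [0,0,0],
    [0,0,0],
    [0,0,0]
  ],
  "slide": [
    [0,0,0.005],
    [0,0,0.01],
    [0,0,0.015]
  ],
  "claw": [20,20,20]
}}

```text
clock: 12.9
position: [0.4686, 0.3189, 0.1742]
tcp_rot: [3.138, 0.524, 2.128]
contact_force: [-2.9, 0.0, 1.4]
gripper_width: 0.0292
grasp_force: 61.1
```

```bash
cat > ax.py <<'E'
from go import *
st();s=robot.sense();f=s['contact_force'];print('axial',f@n,'tool F',pose()[1].inv().apply(f).round(2))
E
python3 ax.py
```

```text
12.9 [0.4686 0.3189 0.1742] [179.81  30.01 121.9 ] F [-2.9  0.   1.4] q [ 0.7   0.39 -0.07  1.2  -0.52  1.73] w 0.0292
tip rel mouth x,y,z mm [  5.    1.4 -39.9] tiltdiff deg [ 0.15  0.01 -0.07]
axial 1.957010463954952 tool F [ 0.66 -2.4  -1.96]
```

Request:
{"op": "move_arm", "data": {
  "twist": [
    [0,0,0],
    [0,0,0],
    [0,0,0]
  ],
  "slide": [
    [0,0,0.005],
    [0,0,0.01],
    [0,0,0.015]
  ],
  "claw": [20,20,20]
}}

```text
clock: 13.2
position: [0.4694, 0.3176, 0.1716]
tcp_rot: [3.138, 0.524, 2.128]
contact_force: [-2.3, 0.6, 3.2]
gripper_width: 0.0294
grasp_force: 61.1
```

Request:
{"op": "move_arm", "data": {
  "twist": [
    [0,0,0],
    [0,0,0]
  ],
  "slide": [
    [0,0,0.005],
    [0,0,0.01]
  ],
  "claw": [20,20]
}}

```text
clock: 13.4
position: [0.4699, 0.3168, 0.1699]
tcp_rot: [3.138, 0.524, 2.128]
contact_force: [-3.1, 1.5, 1.8]
gripper_width: 0.0297
grasp_force: 61.1
```

```bash
python3 ax.py
```

```text
13.4 [0.4699 0.3168 0.1699] [179.81  30.01 121.9 ] F [-3.1  1.5  1.8] q [ 0.69  0.39 -0.08  1.18 -0.52  1.73] w 0.0297
tip rel mouth x,y,z mm [  5.    1.4 -44.9] tiltdiff deg [ 0.14  0.01 -0.07]
axial 3.033643725702047 tool F [ 1.59 -1.8  -3.04]
```

Still only friction at 45 mm. I'll take smaller steps from here.

Request:
{"op": "move_arm", "data": {
  "twist": [
    [0,0,0],
    [0,0,0]
  ],
  "slide": [
    [0,0,0.005],
    [0,0,0.01]
  ],
  "claw": [20,20]
}}

```text
clock: 13.6
position: [0.4704, 0.3159, 0.1681]
tcp_rot: [3.138, 0.524, 2.128]
contact_force: [-3.1, 1.9, 1.6]
gripper_width: 0.0295
grasp_force: 61.1
```

Request:
{"op": "move_arm", "data": {
  "twist": [
    [0,0,0],
    [0,0,0]
  ],
  "slide": [
    [0,0,0.004],
    [0,0,0.007]
  ],
  "claw": [20,20]
}}

```text
clock: 13.8
position: [0.4708, 0.3156, 0.1674]
tcp_rot: [3.138, 0.524, 2.127]
contact_force: [-6.6, 3.7, 9.4]
gripper_width: 0.0293
grasp_force: 62.2
```

```bash
python3 ax.py
```

```text
13.8 [0.4708 0.3156 0.1674] [179.78  30.   121.9 ] F [-6.6  3.7  9.4] q [ 0.69  0.39 -0.08  1.17 -0.52  1.72] w 0.0293
tip rel mouth x,y,z mm [  5.    1.6 -47.8] tiltdiff deg [ 0.18  0.   -0.07]
axial 11.490369269276075 tool F [  1.01  -3.65 -11.5 ]
```

Bottomed out, axial force about 11 N at 47.8 mm. Holding.

Request:
{"op": "move_arm", "data": {
  "twist": [
    [0,0,0],
    [0,0,0],
    [0,0,0],
    [0,0,0]
  ],
  "slide": [
    [0,0,0.001],
    [0,0,0.001],
    [0,0,0.001],
    [0,0,0.001]
  ],
  "claw": [20,20,20,20]
}}

```text
clock: 14.2
position: [0.4707, 0.3155, 0.1674]
tcp_rot: [3.138, 0.524, 2.128]
contact_force: [-5.0, 3.3, 7.5]
gripper_width: 0.0289
grasp_force: 62.0
```

```bash
python3 ax.py
```

```text
14.2 [0.4707 0.3155 0.1674] [179.77  30.   121.9 ] F [-5.   3.3  7.5] q [ 0.69  0.39 -0.08  1.17 -0.52  1.72] w 0.0289
tip rel mouth x,y,z mm [  5.    1.6 -47.9] tiltdiff deg [ 0.19 -0.   -0.07]
axial 9.257767798455177 tool F [ 0.96 -2.47 -9.27]
```

Request:
{"op": "move_arm", "data": {
  "twist": [
    [0,0,0],
    [0,0,0],
    [0,0,0],
    [0,0,0],
    [0,0,0],
    [0,0,0],
    [0,0,0],
    [0,0,0],
    [0,0,0],
    [0,0,0]
  ],
  "slide": [
    [0,0,0.003],
    [0,0,0.003],
    [0,0,0.003],
    [0,0,0.003],
    [0,0,0.003],
    [0,0,0.003],
    [0,0,0.003],
    [0,0,0.003],
    [0,0,0.003],
    [0,0,0.003]
  ],
  "claw": [20,20,20,20,20,20,20,20,20,20]
}}

```text
clock: 15.2
position: [0.4709, 0.3154, 0.1673]
tcp_rot: [3.137, 0.523, 2.128]
contact_force: [-7.0, 5.3, 10.7]
gripper_width: 0.0292
grasp_force: 62.6
```

```bash
python3 ax.py
```

```text
15.2 [0.4709 0.3154 0.1673] [179.74  29.99 121.9 ] F [-7.   5.3 10.7] q [ 0.69  0.39 -0.08  1.17 -0.52  1.72] w 0.0292
tip rel mouth x,y,z mm [  5.1   1.7 -48. ] tiltdiff deg [ 0.22 -0.01 -0.07]
axial 13.36353233497477 tool F [  1.69  -3.08 -13.38]
```

Request:
{"op": "move_arm", "data": {
  "twist": [
    [0,0,0],
    [0,0,0],
    [0,0,0],
    [0,0,0],
    [0,0,0],
    [0,0,0],
    [0,0,0],
    [0,0,0],
    [0,0,0]
  ],
  "slide": [
    [0,0,-0.03],
    [0,0,-0.1],
    [0,0,-0.17],
    [0,0,-0.24],
    [0,0,-0.31],
    [0,0,-0.38],
    [0,0,-0.42],
    [0,0,-0.42],
    [0,0,-0.42]
  ],
  "claw": [20,20,20,20,20,20,20,20,20]
}}

```text
clock: 16.1
position: [0.4486, 0.3504, 0.2385]
tcp_rot: [3.139, 0.524, 2.128]
contact_force: [0.2, 0.4, -1.7]
gripper_width: 0.0295
grasp_force: 60.7
```

```bash
python3 - <<'E'
from go import *
import brass
save('side','side8');save('top','top8');st();brass.measure('8')
x=R.from_euler('z',121.4,degrees=True).apply([1,0,0]); G=np.array([.4542,-.2218,.147]); pre=G+x*.09+[0,0,.011]
print('pre',pre)
plan([([.36,.2,.28],b),([.37,0,.26],Rt(121.4)),(pre+[0,0,.08],Rt(121.4)),(pre,Rt(121.4))])
E
```

```text
16.2 [0.4485 0.3502 0.2383] [179.89  30.03 121.92] F [ 0.7  0.5 -2.1] q [ 0.76  0.38  0.09  1.4  -0.51  1.8 ] w 0.0291
tip rel mouth x,y,z mm [ 4.9  0.9 34.2] tiltdiff deg [ 0.08  0.03 -0.05]
side (array([316.84453758, 245.06879715]), 93.203125) pred area 93.737237182213 [310.96728147 248.53221681]
top (array([186.40773407, 239.96071958]), 69.3671875) pred area 51.044042419525795 [193.331094   237.50155758]
tool-frame offset dx,dy, s mm [ 4.46860607 -0.20163895 47.63621593] res [ 0.06  0.01  0.02 -0.08]
pre [ 0.40730913 -0.14498043  0.158     ]
twist [0.0017, 0.0006, -0.0012] slide [-0.4534, -0.7728, 0.02] rows>= 3.6
twist [0.0034, 0.6667, 0.0126] slide [-0.7075, -0.4872, 0.524] rows>= 4.0
twist [0.0, -0.0, 0.0] slide [-0.7159, -0.2185, 0.11] rows>= 3.0
twist [-0.0, -0.0, -0.0] slide [-0.0, -0.0, 0.4] rows>= 1.6
```

Drawn out. The stop measures 47.6 mm against a depth of about 48 mm from the arm. Carrying it back past the front of the lamp.

Request:
{"op": "move_arm", "data": {
  "twist": [
    [0,0,0],
    [0,0,0],
    [0,0,0],
    [0,0,0],
    [0,0,0],
    [0,0,0]
  ],
  "slide": [
    [-0.1,-0.17,-0.05],
    [-0.3,-0.5,-0.03],
    [-0.453,-0.773,0.02],
    [-0.453,-0.773,0.02],
    [-0.453,-0.773,0.02],
    [-0.453,-0.773,0.02]
  ],
  "claw": [20,20,20,20,20,20]
}}

```text
clock: 16.8
position: [0.3597, 0.1997, 0.2809]
tcp_rot: [3.137, 0.524, 2.125]
contact_force: [-0.1, 0.5, -1.2]
gripper_width: 0.029
grasp_force: 60.7
```

Request:
{"op": "move_arm", "data": {
  "twist": [
    [0.003,0.667,0.012],
    [0.003,0.667,0.012],
    [0.003,0.667,0.012],
    [0.003,0.667,0.012],
    [0.003,0.667,0.012],
    [0.003,0.667,0.012],
    [0.003,0.667,0.012]
  ],
  "slide": [
    [-0.708,-0.487,0.524],
    [-0.708,-0.487,0.524],
    [-0.708,-0.487,0.524],
    [-0.708,-0.487,0.524],
    [-0.708,-0.487,0.524],
    [-0.708,-0.487,0.524],
    [-0.708,-0.487,0.524]
  ],
  "claw": [20,20,20,20,20,20,20]
}}

```text
clock: 17.5
position: [0.3715, -0.0034, 0.2593]
tcp_rot: [3.14, -0.002, 2.113]
contact_force: [-0.2, 0.9, -1.0]
gripper_width: 0.0289
grasp_force: 60.7
```

```bash
python3 - <<'E'
from go import *
st()
x=R.from_euler('z',121.4,degrees=True).apply([1,0,0]); G=np.array([.4542,-.2218,.147]); pre=G+x*.09+[0,0,.011]
plan([(pre+[0,0,.05],Rt(121.4)),(pre,Rt(121.4))])
E
```

```text
17.5 [ 0.3715 -0.0034  0.2593] [ 1.7992e+02 -9.0000e-02  1.2108e+02] F [-0.2  0.9 -1. ] q [-0.24 -0.05 -0.3   1.33  0.    0.79] w 0.0289
tip rel mouth x,y,z mm [ 183.6 -251.7  -62.1] tiltdiff deg [ -0.16 -30.09  -0.9 ]
twist [0.0017, -0.0021, -0.0071] slide [-0.6991, -0.2125, 0.2552] rows>= 3.1
twist [0.0, 0.0, 0.0] slide [0.0, 0.0, 0.25] rows>= 1.0
```

Request:
{"op": "move_arm", "data": {
  "twist": [
    [0,0,-0.007],
    [0,0,-0.007],
    [0,0,-0.007],
    [0,0,-0.007],
    [0,0,-0.007],
    [0,0,-0.007],
    [0,0,-0.007],
    [0,0,-0.007],
    [0,0,-0.007],
    [0,0,-0.007],
    [0,0,-0.007]
  ],
  "slide": [
    [-0.7,-0.212,0.255],
    [-0.7,-0.212,0.255],
    [-0.7,-0.212,0.255],
    [-0.7,-0.212,0.255],
    [-0.7,-0.212,0.255],
    [-0.7,-0.212,0.35],
    [-0.7,-0.212,0.45],
    [-0.7,-0.212,0.505],
    [-0.7,-0.212,0.505],
    [-0.7,-0.212,0.505],
    [-0.7,-0.212,0.505]
  ],
  "claw": [20,20,20,20,20,20,20,20,20,20,20]
}}

```text
clock: 18.6
position: [0.4078, -0.141, 0.1601]
tcp_rot: [3.138, 0.001, 2.126]
contact_force: [0.1, 0.2, -1.5]
gripper_width: 0.0292
grasp_force: 60.7
```

```bash
cat > back.py <<'E'
from go import *
st()
x=R.from_euler('z',121.4,degrees=True).apply([1,0,0]); G=np.array([.4542,-.2218,.147])
p,r=pose();d=r.inv().apply(p-G);print('tool-frame offset from grasp pose mm',(d*1e3).round(1))
E
python3 back.py; python3 - <<'E'
from go import *
import brass
S=save('side','side9');save('top','top9');brass.measure('9')
E
```

```text
18.6 [ 0.4078 -0.141   0.1601] [1.7979e+02 7.0000e-02 1.2179e+02] F [ 0.1  0.2 -1.5] q [-0.53  0.1  -0.4   1.07  0.    0.49] w 0.0292
tip rel mouth x,y,z mm [ 252.  -293.6 -216.1] tiltdiff deg [  0.15 -29.92  -0.24]
tool-frame offset from grasp pose mm [ 93.1   3.2 -13.2]
side (array([314.52083333, 172.76989202]), 48.4140625) pred area 41.779801674420014 [313.4150349  181.00395503]
top (array([319.23338015, 257.4122191 ]), 1.390625) pred area 40.3035211621318 [321.91508257 257.8566423 ]
tool-frame offset dx,dy, s mm [13.13510664  7.7935629  57.70440341] res [ 0.22  0.04  0.05 -0.22]
```

```bash
python3 back.py
```

```text
18.7 [ 0.4076 -0.1412  0.16  ] [1.7980e+02 7.0000e-02 1.2176e+02] F [-0.3 -0.2 -0.7] q [-0.53  0.1  -0.4   1.07  0.    0.49] w 0.0291
tip rel mouth x,y,z mm [ 252.  -293.8 -216.3] tiltdiff deg [  0.14 -29.93  -0.26]
tool-frame offset from grasp pose mm [ 93.1   2.9 -13.1]
```

Request:
{"op": "move_arm", "data": {
  "twist": [
    [0,0,0.008],
    [0,0,0.008],
    [0,0,0.008],
    [0,0,0.008],
    [0,0,0.008],
    [0,0,0.008],
    [0,0,0.008],
    [0,0,0.008],
    [0,0,0.008]
  ],
  "slide": [
    [-0.05,-0.014,0.01],
    [-0.15,-0.014,0.01],
    [-0.24,-0.014,0.01],
    [-0.24,-0.014,0.01],
    [-0.24,-0.014,0.01],
    [-0.24,-0.014,0.01],
    [-0.24,-0.014,0.01],
    [-0.24,-0.014,0.01],
    [-0.24,-0.014,0.01]
  ],
  "claw": [20,20,20,20,20,20,20,20,20]
}}

```text
clock: 19.6
position: [0.43, -0.1831, 0.1573]
tcp_rot: [3.139, 0.0, 2.119]
contact_force: [-0.7, -0.5, -1.1]
gripper_width: 0.029
grasp_force: 60.7
```

```bash
python3 back.py; python3 - <<'E'
from go import *
S=save('side','side10');T=save('top','top10')
a=cv2.resize(S[135:195,275:335],(400,400),interpolation=cv2.INTER_CUBIC);q=cv2.resize(T[225:265,315:355],(400,400),interpolation=cv2.INTER_CUBIC)
cv2.imwrite('pics/c10.png',np.hstack([a,q])[:,:,::-1])
E
```

```text
19.6 [ 0.43   -0.1831  0.1573] [1.7983e+02 1.0000e-02 1.2142e+02] F [-0.7 -0.5 -1.1] q [-0.58  0.16 -0.33  1.08  0.    0.44] w 0.029
tip rel mouth x,y,z mm [ 291.7 -297.1 -242.3] tiltdiff deg [ 2.000e-02 -2.999e+01 -5.900e-01]
tool-frame offset from grasp pose mm [ 45.6  -0.4 -10.3]
```

View pics/c10.png

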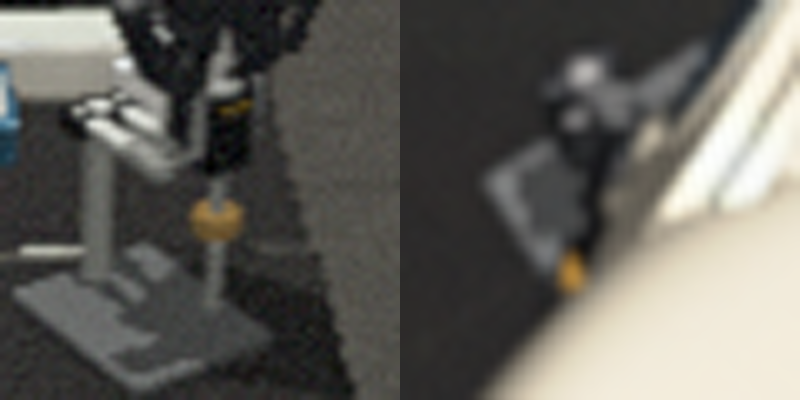

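Side crop: the gauge is upright in front of the prongs, stop at (217,218), rod aligned with the slot. Sliding it in.

Request:
{"op": "move_arm", "data": {
  "twist": [
    [0,0,0],
    [0,0,0],
    [0,0,0],
    [0,0,0],
    [0,0,0],
    [0,0,0],
    [0,0,0],
    [0,0,0],
    [0,0,0]
  ],
  "slide": [
    [-0.04,0.002,0],
    [-0.08,0.002,0],
    [-0.12,0.002,0],
    [-0.15,0.002,0],
    [-0.18,0.002,0],
    [-0.21,0.002,0],
    [-0.226,0.002,0],
    [-0.226,0.002,0],
    [-0.226,0.002,0]
  ],
  "claw": [20,20,20,20,20,20,20,20,20]
}}

```text
clock: 20.6
position: [0.454, -0.2217, 0.1572]
tcp_rot: [3.139, 0.0, 2.119]
contact_force: [0.9, -0.3, -1.3]
gripper_width: 0.0291
grasp_force: 60.7
```

```bash
python3 back.py
```

```text
20.6 [ 0.454  -0.2217  0.1572] [179.83   0.   121.4 ] F [ 0.9 -0.3 -1.3] q [-0.62  0.22 -0.25  1.1   0.    0.4 ] w 0.0291
tip rel mouth x,y,z mm [ 330.9 -297.2 -265.1] tiltdiff deg [ 1.0e-02 -3.0e+01 -6.2e-01]
tool-frame offset from grasp pose mm [  0.2  -0.1 -10.2]
```

No side contact. Lowering.

Request:
{"op": "move_arm", "data": {
  "twist": [
    [0,0,0],
    [0,0,0],
    [0,0,0],
    [0,0,0],
    [0,0,0],
    [0,0,0]
  ],
  "slide": [
    [0,0,0.015],
    [0,0,0.03],
    [0,0,0.04],
    [0,0,0.046],
    [0,0,0.048],
    [0,0,0.048]
  ],
  "claw": [20,20,20,20,20,20]
}}

```text
clock: 21.2
position: [0.454, -0.2216, 0.1475]
tcp_rot: [3.139, -0.0, 2.119]
contact_force: [0.2, 0.6, -1.7]
gripper_width: 0.0292
grasp_force: 60.7
```

```bash
python3 back.py
```

```text
21.2 [ 0.454  -0.2216  0.1475] [ 1.7983e+02 -2.0000e-02  1.2140e+02] F [ 0.2  0.6 -1.7] q [-0.62  0.23 -0.27  1.07  0.    0.4 ] w 0.0292
tip rel mouth x,y,z mm [ 326.  -297.2 -273.5] tiltdiff deg [ 1.000e-02 -3.002e+01 -6.100e-01]
tool-frame offset from grasp pose mm [ 0.3 -0.1 -0.5]
```

Request:
{"op": "move_arm", "data": {
  "twist": [
    [0,0,0],
    [0,0,0],
    [0,0,0],
    [0,0,0]
  ],
  "slide": [
    [0,0,0.003],
    [0,0,0.006],
    [0,0,0.009],
    [0,0,0.009]
  ],
  "claw": [20,20,20,20]
}}

```text
clock: 21.6
position: [0.4541, -0.2218, 0.1471]
tcp_rot: [3.138, 0.001, 2.119]
contact_force: [-3.4, 3.1, 12.3]
gripper_width: 0.0294
grasp_force: 62.7
```

```bash
python3 back.py
```

```text
21.6 [ 0.4541 -0.2218  0.1471] [1.7981e+02 8.0000e-02 1.2140e+02] F [-3.4  3.1 12.3] q [-0.62  0.23 -0.27  1.07  0.    0.4 ] w 0.0294
tip rel mouth x,y,z mm [ 326.1 -297.1 -274. ] tiltdiff deg [  0.04 -29.92  -0.62]
tool-frame offset from grasp pose mm [ 0.1 -0.1 -0.1]
```

Seated on the fork at the same height as when gripped. Backing off slightly, then opening and rising.

Request:
{"op": "move_arm", "data": {
  "twist": [
    [0,0,0],
    [0,0,0],
    [0,0,0],
    [0,0,0],
    [0,0,0],
    [0,0,0],
    [0,0,0],
    [0,0,0]
  ],
  "slide": [
    [0,0,-0.005],
    [0,0,-0.005],
    [0,0,-0.005],
    [0,0,-0.005],
    [0,0,-0.005],
    [0,0,-0.005],
    [0,0,-0.005],
    [0,0,-0.005]
  ],
  "claw": [20,28,32,36,45,60,65,65],
  "grip_force": 20
}}

```text
clock: 22.4
position: [0.454, -0.2217, 0.1467]
tcp_rot: [3.139, -0.0, 2.119]
contact_force: [0.3, 0.3, 0.2]
gripper_width: 0.0651
grasp_force: 0.0
```

Request:
{"op": "move_arm", "data": {
  "twist": [
    [0,0,0],
    [0,0,0],
    [0,0,0],
    [0,0,0],
    [0,0,0],
    [0,0,0],
    [0,0,0],
    [0,0,0]
  ],
  "slide": [
    [0,0,0],
    [0,0,-0.1],
    [0,0,-0.25],
    [0,0,-0.45],
    [0,0,-0.65],
    [0,0,-0.65],
    [0,0,-0.65],
    [0,0,-0.65]
  ],
  "claw": [65,65,65,65,65,65,65,65]
}}

```text
clock: 23.2
position: [0.4534, -0.2217, 0.2758]
tcp_rot: [3.139, -0.001, 2.119]
contact_force: [-0.7, -0.3, 0.0]
gripper_width: 0.0649
grasp_force: 0.0
```

```bash
python3 - <<'E'
from go import *
st();S=save('side','side11')
cv2.imwrite('pics/c11.png',cv2.resize(S[125:195,265:335],(560,560),interpolation=cv2.INTER_CUBIC)[:,:,::-1])
E
```

```text
23.2 [ 0.4534 -0.2217  0.2758] [ 1.7987e+02 -8.0000e-02  1.2139e+02] F [-0.7 -0.3  0. ] q [-0.62  0.17 -0.01  1.39  0.    0.4 ] w 0.0649
tip rel mouth x,y,z mm [ 389.8 -297.8 -162.1] tiltdiff deg [-2.000e-02 -3.008e+01 -6.100e-01]
```

View pics/c11.png

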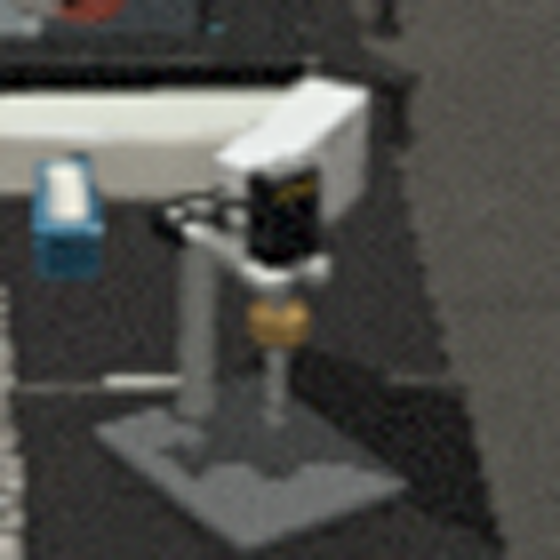

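The gauge hangs upright in the fork: head at (283,215), stop raised at (278,323). The gripper is clear above.

```bash
python3 -c "
from bench import finish_job
print(finish_job())"
```

```text
the job is handed in; nothing more can be done
None
```

I measured the bore at about 48 mm, hung the gauge back upright on the fork with the stop at about 47.6 mm (camera reading), and handed the job in; the result of the judging was not shown.

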